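# Turn the detector tray round and slide it home in the readout dock

## Robot

A 7-joint arm with a two-finger parallel gripper is mounted at the origin on the work surface. World frame = base frame: x ahead of the robot, y to its left, z up, the work surface at z = 0. Lengths are in m, angles in rad, forces in N, time in s.
With the tool pointing down it reaches from about 0.4 to 0.85 m from the base axis. Payload 10.4 kg.
Tool frame: the origin (TCP) lies at the very end of the fingers, on their centre line; the grasp point (between the pads) lies 19 mm behind it; z points along the fingers, y is the line along which they close (so a half turn about z gives the same grasp; the last joint's range is limited). The gripper opens to 85 mm and grips with 20 to 120 N. Pads are 22 mm wide; open, the fingers measure 114 mm over their backs; the gripper's body (76 mm by 85 mm) begins 54 mm behind the grasp point. The pads swing forward as they close: fully open they stand 13 mm farther back than shut.
Start: joints at [-1.323, 0.332, -0.065, 1.46, 0.022, 1.35, -0.088], TCP at [0.167, 0.602, 0.231] pointing down, gripper open.
Joint ranges: [-2.6, 2.6], [-0.5, 2.12], [-1.47, 1.34], [0.16, 2.42], [-1.27, 4.41], [0.06, 2.06], [-2.6, 2.6]. Speed limits (rad/s): [2.22, 2.22, 2.79, 2.79, 3.14, 3.14, 3.14].

## Interface

Orientations are given as a unit quaternion [x, y, z, w].
In Python, from workcell import * gives the robot as it stands.
- The arm moves only by the tool step_arm, never from a script. Its argument "commands" is one flat list of numbers, 7 for each row, row after row: the finger opening in mm, from 0 to 85.4, then the shift along the world's x, y, z as a fraction of full scale, then the turn, a rotation vector about the world's x, y, z as a fraction of full scale. A call has exactly 10 rows; each row is the pose to reach, as a shift and turn from the pose commanded when the call began, turning the shorter way round; what a row does not reach only later rows make up. Full scale, the value 1, is 0.6 m for a shift and pi rad for a turn. A row lasts 1/8 s, in which the tool goes at most 62.5 mm and 10.7 degrees, less where a joint would pass 70% of its speed; a pose out of reach is approached as far as the arm can. A call with a number of a shift or a turn outside -1 to 1 is refused whole. A call with a gripper value outside its range is refused whole. The fingers move at their own pace and stop on an object; "squeeze" is the grip in N (left out, the last holds). Time passes only in rows, so rows that repeat a pose let the fingers close, or fill a call up. It gives the time, the measured TCP pose, the force, the opening and the grip force at its end, in the units of the state.
- get_obs(): the state, without advancing time (a new reading comes with each control period).
- camera(name): name is "scene" or "top" or "wrist"; returns the picture (480x640x3 uint8, red, green, blue); there is no depth.
- camera_params(name): a dict with "mtx" (3x3 intrinsics, pixels), "extrinsics" (4x4, takes a point from world to camera coordinates); the wrist camera has in their place "tool_from_camera" (4x4, takes a point from camera to tool coordinates, whose origin is the TCP and whose axes are the flange's). Camera axes: x right, y down, z forward; pixel columns grow to the right and rows downward; lengths in m; the calibration is good to about 2 mm. A picture is of the moment at which its call begins: read the wrist's pose just before it. camera_params takes no time and is no camera call.
- hand_in(): hands the job in; it is judged then, once.
The state is a dict: "clock": time; "joint_pos": joint angles; "joint_velocities": joint speeds; "tau": joint torques, N m; "position": TCP position; "ee_rot": TCP orientation; "ft_force": force on the tool from outside, world axes, zero at the start; "torque": the same for the moment, N m; "grip_width": opening from 0.0 (shut) to 1.0 (fully open); "grasp_force": force on a finger pad.
Only numpy, scipy, OpenCV 4.12 (cv2) and the standard library are available. Lean on these libraries where they do the work, as an engineer would, in place of code of your own. Each camera call takes 0.05 s, during which the arm holds its last target. There are 200 camera calls.

## Task

The detector tray on the bench is the wrong way round for the readout dock: turn it end for end, so that its narrow tapered nose points into the dock, and slide it between the two rails, pushing its orange end plate until the plate sits flush against the rail ends. Keep the tray level while moving it, leave it flat on the bench in the rails, and do not disturb the silver cans, the mouse or the torch.

Things in the scene. Friction and masses are not known exactly. Their poses are not given: they have to be found in the camera images.
- tray_mid (a point): Loose aluminium detector tray, 160 mm long, 84 wide, about 0.3 kg, walls 14 high, 22 mm yellow crystals at its corners. Point: its middle, 21 mm above its underside; x to its nose, z up. Around it a black lengthwise rib to pinch from above: 10 thick (y), 60 long (x), top 42 mm above the underside, 30 mm free on both sides. Starts flat on the bench, orange end roughly towards the dock.
- tray_nose (a point): Middle of the tray's nose tip, 80 mm along the tray's x from tray_mid, 7 mm above the underside. Over the last 25 mm the tray tapers from 84 to 60 mm wide here.
- tray_tail (a point): Middle of the outer face of the tray's orange upright end plate (8 mm thick, 118 wide, 34 high), 80 mm along the tray's -x from tray_mid, 17 mm above the underside. The place to push.
- dock: Readout dock, fixed. Origin on the bench at the middle of its mouth (line between the rail ends); x points inwards, the way the tray slides, z up. Two aluminium rails 90 mm apart inside, each 14 thick, 50 high, 165 long; the tray slides on the bench between them. Home: the orange plate's inner face touches the rail ends, tray_mid 72 mm inside the mouth, tray_tail 8 mm outside.
- dock_cover (a point): Middle of the blue-edged front of the clear cover over the rails, at its top, 30 mm inside the dock's mouth and 54 mm above the bench. The cover goes on to the white box (75 mm high) at the dock's far end; its underside is 50 mm above the bench: the tray's rib passes under it, a gripper on the rib does not.
- can_a_mid (a point): Upright silver can, 26 mm in diameter and 60 mm high, on the far side of the bench; the point is its centre. Leave alone.
- can_b_mid (a point): Like can_a, but on the robot's side of the work. Leave alone.
- mouse_mid (a point): Black computer mouse, 105 x 60 x 34 mm, to the robot's right; the point is its centre. Leave alone.
- torch_mid (a point): Black torch lying on the bench, 120 mm long, 28 mm high, on the far side; the point is half-way up it. Leave alone.
Things that resemble listed ones, but are neither listed nor needed, are in the scene too. What is shaped like the part that bears tray_mid but brown or red is not meant.

How it is judged:
By the outcome, as a careful person would: the job done as asked, in the order asked, and still so for the second after the job is handed in, with the robot touching nothing.
It also fails if it takes over 54 s, if anything falls off the work surface, if the arm or the gripper's body presses on something with over 40 N, if the wrist force passes 120 N, or if a joint passes its speed limit or range.

## Working session

There is one attempt and no reset: what is moved stays moved. The work goes in short steps, Python scripts to look and compute and a tool call to move; the robot and the scene stay as the last step left them, time stands still between calls to the robot, and variables do not carry over. Pictures are saved under pics/ and viewed, at most 10 in all, crops included, and the job is handed in when it is done.

Besides the shell and the picture viewer there is one more tool, called after "Emit:" as name(argument=value, ...) on one line, values as JSON. step_arm: Moves the arm, as the interface text tells. Its arguments: {"type":"object","properties":{"commands":{"type":"array","items":{"type":"number"}},"squeeze":{"type":"number"}},"required":["commands"]}

```bash
mkdir -p pics; python3 - <<'E'
from workcell import *
import cv2
o=get_obs();print(o['clock'],o['position'],o['ee_rot'],o['grip_width'])
for n in ['scene','top']:
    cv2.imwrite(f'pics/{n}0.png',cv2.cvtColor(camera(n),cv2.COLOR_RGB2BGR))
    p=camera_params(n);print(n,p)
print(camera_params('wrist'))
E
```

```text
0.0 [0.16709129 0.60184268 0.23051177] [ 1.34977092e-01  9.90848449e-01 -7.28490473e-04 -7.34018206e-05] 0.9980508149896796
scene {'mtx': array([[576.18849891,   0.        , 320.87385119],
       [  0.        , 576.18849891, 247.64706369],
       [  0.        ,   0.        ,   1.        ]]), 'extrinsics': array([[-0.29492423,  0.95545637, -0.01108239,  0.25023328],
       [ 0.50598148,  0.14632348, -0.85004246, -0.17278202],
       [-0.81055687, -0.2563056 , -0.52659756,  1.49294274],
       [ 0.        ,  0.        ,  0.        ,  1.        ]])}
top {'mtx': array([[473.80792404,   0.        , 316.75177219],
       [  0.        , 473.80792404, 222.74436401],
       [  0.        ,   0.        ,   1.        ]]), 'extrinsics': array([[ 0.01921162, -0.99962274,  0.01962875, -0.12792415],
       [-0.98531942, -0.02226041, -0.16926347,  0.49704129],
       [ 0.16963656, -0.01608876, -0.98537535,  0.93146596],
       [ 0.        ,  0.        ,  0.        ,  1.        ]])}
{'mtx': array([[412.89871426,   0.        , 311.40086312],
       [  0.        , 412.89871426, 236.38596002],
       [  0.        ,   0.        ,   1.        ]]), 'tool_from_camera': array([[-1.35839736e-04, -9.61101332e-01, -2.76195966e-01,
         7.12261671e-02],
       [ 9.99999817e-01, -2.93524899e-04,  5.29578554e-04,
         2.51087055e-04],
       [-5.90049047e-04, -2.76195843e-01,  9.61101195e-01,
        -1.43008787e-01],
       [ 0.00000000e+00,  0.00000000e+00,  0.00000000e+00,
         1.00000000e+00]])}
```

View pics/top0.png

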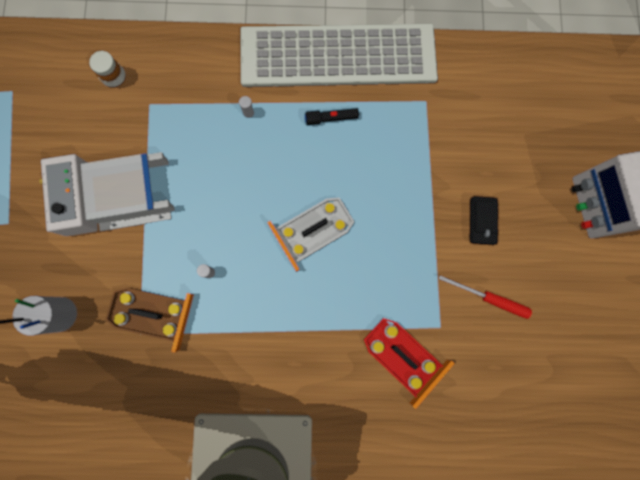

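View pics/scene0.png

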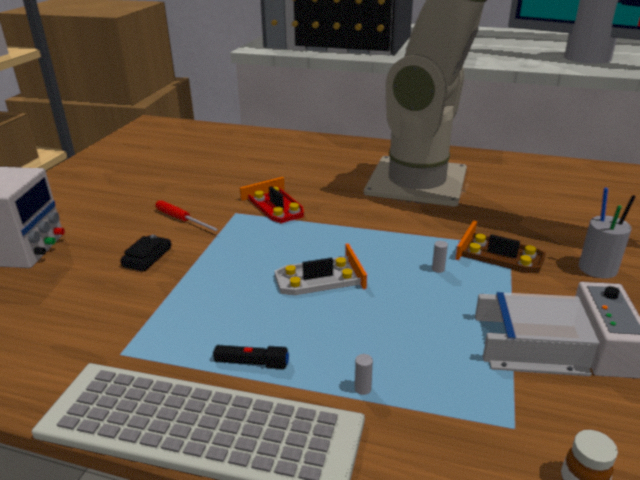

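The top view shows the silver tray at about (312,230), with its orange plate at (283,245) and its nose at (348,212). The dock mouth is at about (167,187) and opens to the right (-y). The cans are at (246,106) and (205,271), the torch at (332,116) and the mouse at (484,220). The brown and red look-alikes are to be ignored. Next I'll zoom in to measure.

```bash
cat > h.py <<'E'
import numpy as np,cv2
from scipy.spatial.transform import Rotation as R
def px2w(uv,z,p,E=None):
    E=p['extrinsics'] if E is None else E
    d=np.linalg.inv(p['mtx'])@np.array([uv[0],uv[1],1.]); Rt=E[:3,:3].T; c=-Rt@E[:3,3]; d=Rt@d
    return c+d*(z-c[2])/d[2]
def wristE(o,p):
    T=np.eye(4);T[:3,:3]=R.from_quat(o['ee_rot']).as_matrix();T[:3,3]=o['position']
    return np.linalg.inv(T@p['tool_from_camera'])
def w2px(X,p,E):
    q=p['mtx']@(E@np.append(X,1))[:3];return q[:2]/q[2]
E
python3 - <<'E'
import cv2,numpy as np
im=cv2.imread('pics/top0.png')
a=cv2.resize(im[140:240,110:180],None,fx=5,fy=5,interpolation=cv2.INTER_CUBIC)
b=cv2.resize(im[185:285,260:360],None,fx=4.4,fy=4.4,interpolation=cv2.INTER_CUBIC)
c=np.zeros((500,800,3),np.uint8);c[:500,:350]=a;c[:440,355:795]=b
cv2.imwrite('pics/z1.png',c)
E
```

```text
(no output)
```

View pics/z1.png

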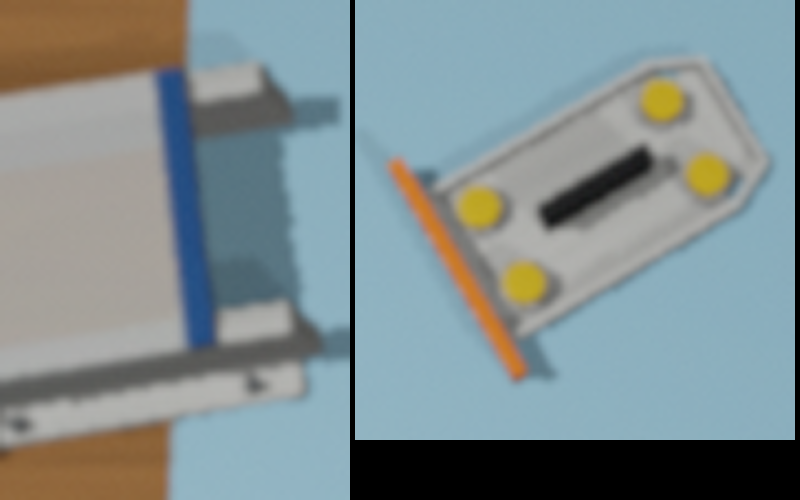

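```bash
python3 - <<'E'
from workcell import *
from h import *
p=camera_params('top')
A=lambda u,v,z:px2w((110+u/5,140+v/5),z,p)[:2]
B=lambda u,v,z:px2w((260+(u-355)/4.4,185+v/4.4),z,p)[:2]
fo,fi,ni,no=A(263,64,.05),A(268,97,.05),A(289,301,.05),A(294,333,.05)
print(fo,fi,ni,no,np.linalg.norm(fi-ni),np.linalg.norm(fo-no))
m=(fo+fi+ni+no)/4;d=fo-no;print('mouth',m,'yaw',np.degrees(np.arctan2(d[0],-d[1]))+90, 'perp',np.degrees(np.arctan2(*d[::-1]))+90)
c1,c2=A(185,70,.054),A(215,345,.054);print('cover',(c1+c2)/2, np.degrees(np.arctan2(*(c1-c2)[::-1]))+90)
r=[B(540,208,.042),B(553,230,.042),B(640,147,.042),B(653,163,.042)]
t=(r[2]+r[3]-r[0]-r[1])/2;print('rib',sum(r)/4,np.linalg.norm(t),np.degrees(np.arctan2(t[1],t[0])))
pl=[B(397,162,.034),B(520,375,.034)];e=pl[1]-pl[0];print('plate',sum(pl)/2,np.linalg.norm(e),np.degrees(np.arctan2(e[1],e[0]))) 
n=(B(703,62,.014)+B(768,160,.014))/2;print('nose',n, np.degrees(np.arctan2(*(n-sum(pl)/2)[::-1])),np.linalg.norm(n-sum(pl)/2))
for nm,uv,z in [('canA',(246,103),.06),('canB',(203,267),.06),('mouse',(484,220),.017),('torch',(332,116),.014)]:print(nm,px2w(uv,z,p)[:2])
E
```

```text
[0.63910632 0.20662446] [0.6248991  0.20350382] [0.53846325 0.18857284] [0.52514997 0.18557747] 0.08771595991984853 0.11588367248284734
mouth [0.58190466 0.19606965] yaw 190.46423645357032 perp 100.46423645357032
cover [0.57652797 0.22658814] 100.44208047603462
rib [ 0.4899249  -0.11396228] 0.05580429852089508 -55.81165892473423
plate [ 0.45151119 -0.04996425] 0.11604736766287366 -148.53182427328534
nose [ 0.5333259  -0.18084325] -57.98978834205632 0.15434688346777933
canA [0.74951781 0.036828  ]
canB [0.4027264 0.1064533]
mouse [ 0.51818334 -0.47441991]
torch [ 0.74460938 -0.14707363]
```

Emit:
step_arm(commands=[26,0.42,-0.58,0.08,0,0,-0.59,26,0.42,-0.58,0.08,0,0,-0.59,26,0.42,-0.58,0.08,0,0,-0.59,26,0.42,-0.58,0.08,0,0,-0.59,26,0.42,-0.58,0.08,0,0,-0.59,26,0.42,-0.58,0.08,0,0,-0.59,26,0.42,-0.58,0.08,0,0,-0.59,26,0.42,-0.58,0.08,0,0,-0.59,26,0.42,-0.58,0.08,0,0,-0.59,26,0.42,-0.58,0.08,0,0,-0.59], squeeze=50)

```text
clock: 1.35
position: [0.4191, 0.254, 0.279]
ee_rot: [0.875, 0.484, -0.0, 0.0]
ft_force: [-0.5, -0.3, 0.1]
grip_width: 0.303
grasp_force: 0.0
```

Emit:
step_arm(commands=[26,0.12,-0.615,-0.2,0,0,-0.647,26,0.12,-0.615,-0.2,0,0,-0.647,26,0.12,-0.615,-0.2,0,0,-0.647,26,0.12,-0.615,-0.2,0,0,-0.647,26,0.12,-0.615,-0.2,0,0,-0.647,26,0.12,-0.615,-0.2,0,0,-0.647,26,0.12,-0.615,-0.2,0,0,-0.647,26,0.12,-0.615,-0.2,0,0,-0.647,26,0.12,-0.615,-0.2,0,0,-0.647,26,0.12,-0.615,-0.2,0,0,-0.647])

```text
clock: 2.6
position: [0.4909, -0.1148, 0.159]
ee_rot: [0.908, -0.419, -0.0, 0.0]
ft_force: [0.3, -0.3, -0.1]
grip_width: 0.303
grasp_force: 0.0
```

```bash
python3 - <<'E'
from workcell import *
from h import *
o=get_obs();print(o['position'],o['ee_rot'],o['joint_pos'])
im=cv2.cvtColor(camera('wrist'),cv2.COLOR_RGB2BGR);cv2.imwrite('pics/w1.png',im)
p=camera_params('wrist');E=wristE(o,p)
print('pred rib',w2px([.491,-.115,.042],p,E))
E
```

```text
[ 0.49089687 -0.11477919  0.15902887] [ 9.08110237e-01 -4.18731023e-01 -3.00305508e-04  1.94843593e-04] [-0.57833711  0.13523751  0.78013921  1.90309474 -0.10406688  1.14480133
 -2.19447842]
pred rib [310.93068602 227.38577024]
```

View pics/w1.png

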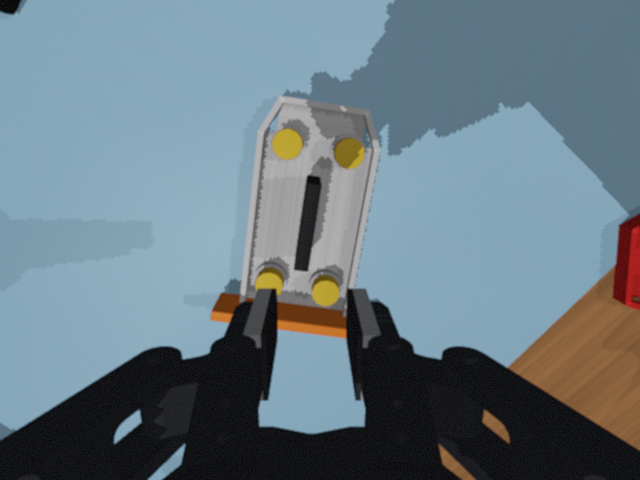

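The wrist view shows the rib from about (314,180) to (302,268), almost centred on the prediction. The plate is at the bottom and the nose at the top.

```bash
python3 - <<'E'
from workcell import *
from h import *
o=get_obs();p=camera_params('wrist');E=wristE(o,p)
im=cv2.imread('pics/w1.png')[165:285,280:335]
m=(im.max(2)<50).astype(np.uint8);n,l,s,c=cv2.connectedComponentsWithStats(m)
i=1+np.argmax(s[1:,4]);ys,xs=np.where(l==i);r=cv2.minAreaRect(np.c_[xs+280,ys+165].astype(np.float32));print(s[i],r)
b=cv2.boxPoints(r);w=np.array([px2w(q,.042,p,E)[:2] for q in b]);print(w.mean(0),[np.linalg.norm(w[k]-w[k-1]) for k in range(4)])
for k in range(2):
    e=w[k+1]-w[k];print(np.degrees(np.arctan2(e[1],e[0])))
print('tool yaw',2*np.degrees(np.arctan2(o['ee_rot'][1],o['ee_rot'][0])))
E
```

```text
[  15   11   26   94 1252] ((307.4277038574219, 222.71966552734375), (13.98926067352295, 93.74325561523438), 8.746162414550781)
[ 0.49425393 -0.11504075] [np.float64(0.009388803847824298), np.float64(0.06276029364790346), np.float64(0.008803958083813526), np.float64(0.06285769891134194)]
-58.96883137973373
-148.80306585097597
tool yaw -50.058442307232966
```

Emit:
step_arm(commands=[26,-0.01,0.021,-0.1,0,0,-0.05,26,-0.01,0.021,-0.13,0,0,-0.05,26,-0.01,0.021,-0.17,0,0,-0.05,26,-0.01,0.021,-0.2,0,0,-0.05,26,-0.01,0.021,-0.225,0,0,-0.05,26,-0.01,0.021,-0.243,0,0,-0.05,26,-0.01,0.021,-0.243,0,0,-0.05,0,-0.01,0.021,-0.243,0,0,-0.05,0,-0.01,0.021,-0.243,0,0,-0.05,0,-0.01,0.021,-0.243,0,0,-0.05], squeeze=80)

```text
clock: 3.9
position: [0.4857, -0.1023, 0.0142]
ee_rot: [0.874, -0.486, 0.0, -0.0]
ft_force: [-1.5, -0.1, 7.1]
grip_width: 0.104
grasp_force: 78.9
```

Emit:
step_arm(commands=[0,0,0,0.05,0,0,0,0,0,0,0.12,0,0,0,0,0.02,0.04,0.15,0,0,0.05,0,0.05,0.08,0.15,0,0,0.1,0,0.08,0.13,0.15,0,0,0.15,0,0.11,0.17,0.15,0,0,0.2,0,0.14,0.22,0.15,0,0,0.25,0,0.16,0.25,0.15,0,0,0.3,0,0.18,0.28,0.15,0,0,0.35,0,0.195,0.3,0.15,0,0,0.4])

```text
clock: 5.15
position: [0.6022, 0.0791, 0.1031]
ee_rot: [0.992, 0.124, -0.0, -0.0]
ft_force: [0.1, 0.0, -3.9]
grip_width: 0.099
grasp_force: 78.6
```

Emit:
step_arm(commands=[0,0,0,0,0,0,0.05,0,0,0,0,0,0,0.1,0,0,0,0,0,0,0.15,0,0,0,0,0,0,0.2,0,0,0,0,0,0,0.25,0,0,0,0,0,0,0.3,0,0,0,0,0,0,0.35,0,0,0,0,0,0,0.4,0,0,0,0,0,0,0.44,0,0,0,0,0,0,0.479])

```text
clock: 6.4
position: [0.6017, 0.0778, 0.1031]
ee_rot: [0.641, 0.768, -0.0, -0.0]
ft_force: [-0.0, -0.3, -2.5]
grip_width: 0.099
grasp_force: 78.6
```

```bash
python3 - <<'E'
from workcell import *
from h import *
o=get_obs();print(o['position'],o['ee_rot'],o['joint_pos'],2*np.degrees(np.arctan2(o['ee_rot'][1],o['ee_rot'][0])))
im=cv2.cvtColor(camera('wrist'),cv2.COLOR_RGB2BGR);cv2.imwrite('pics/w2.png',im)
p=camera_params('wrist');E=wristE(o,p)
print([w2px(q,p,E) for q in ([.6249,.2035,.05],[.5385,.1886,.05])])
E
```

```text
[0.60172605 0.07780355 0.10310824] [ 6.40678168e-01  7.67809416e-01 -3.57123267e-04 -2.42025394e-04] [-0.35855428  0.39282706  0.19214838  1.67015191 -0.0825602   1.08740595
  0.03781487] 100.31517640350577
[array([420.33358396,  -1.53529133]), array([213.43461043,  -3.59414738])]
```

View pics/w2.png

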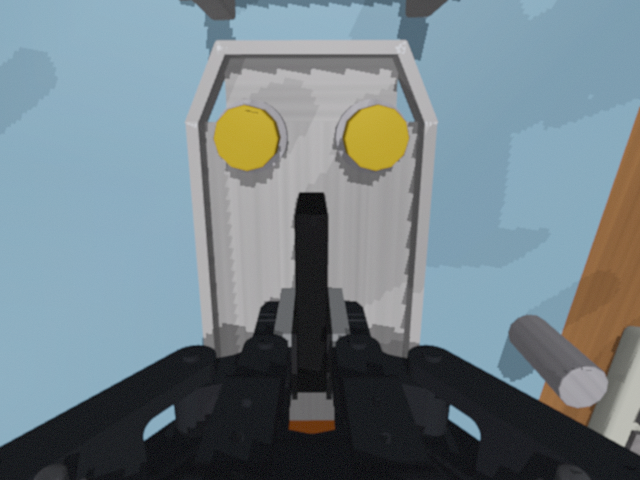

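The tray is held level with its nose (218–408, 45) towards the dock. The rail feet are at about (236,16) and (402,16), measured at the inner edges.

```bash
python3 - <<'E'
from workcell import *
from h import *
o=get_obs();p=camera_params('wrist');E=wristE(o,p)
im=cv2.imread('pics/w2.png')
print(im[8,195:250:3].tolist(), im[8,390:460:4].tolist())
a,b=px2w((236,16),0,p,E),px2w((402,16),0,p,E);print(a,b,np.linalg.norm(a-b))
h=np.radians(100.4);ax=np.array([np.cos(h),np.sin(h)]);ay=np.array([-np.sin(h),np.cos(h)])
D=lambda q:(np.dot(np.array(q)[:2]-[.582,.196],ax)*1e3,np.dot(np.array(q)[:2]-[.582,.196],ay)*1e3)
print('dock coords',D(a),D(b),'tcp',D(o['position']))
for u in ((218,45),(408,45)):print('nose',D(px2w(u,.089+.014,p,E)))
print('rib',D(px2w((311,195),.089+.042,p,E)))
E
```

```text
[[197, 179, 146], [195, 176, 144], [124, 114, 102], [84, 85, 86], [87, 86, 85], [87, 85, 86], [87, 88, 88], [85, 83, 85], [83, 84, 84], [84, 85, 83], [79, 77, 80], [79, 77, 78], [81, 79, 80], [101, 96, 89], [186, 167, 136], [178, 160, 129], [176, 159, 128], [170, 154, 121], [198, 180, 148]] [[186, 169, 138], [185, 168, 138], [175, 157, 129], [120, 107, 81], [84, 80, 76], [76, 74, 77], [75, 74, 75], [78, 77, 78], [78, 75, 76], [75, 73, 73], [79, 79, 79], [75, 74, 74], [130, 118, 101], [186, 168, 137], [186, 169, 138], [185, 168, 135], [184, 166, 135], [184, 167, 136]]
[ 5.38186157e-01  1.91467930e-01 -2.77555756e-17] [6.25930357e-01 2.07935258e-01 2.77555756e-17] 0.08927607463210088
dock coords (np.float64(3.4516226942188344), np.float64(43.912171082930996)) (np.float64(3.808908802011494), np.float64(-45.36318861028797)) tcp (np.float64(-119.89714792403979), np.float64(1.9133940103708866))
nose (np.float64(-26.847925346360913), np.float64(32.876735885631156))
nose (np.float64(-26.60277959927026), np.float64(-27.60937679513919))
rib (np.float64(-69.93071429101111), np.float64(3.044796522523623))
```

Emit:
step_arm(commands=[0,0.005,0.001,-0.05,0,0,0,0,0.005,0.001,-0.1,0,0,0,0,0.005,0.001,-0.13,0,0,0,0,0.005,0.001,-0.146,0,0,0,0,0.005,0.001,-0.146,0,0,0,0,0.0,0.026,-0.146,0,0,0,0,-0.004,0.05,-0.146,0,0,0,0,-0.009,0.075,-0.146,0,0,0,0,-0.013,0.0994,-0.146,0,0,0,0,-0.013,0.0994,-0.146,0,0,0])

```text
clock: 7.7
position: [0.5939, 0.1397, 0.016]
ee_rot: [0.641, 0.767, 0.0, -0.0]
ft_force: [-1.0, -1.1, -2.9]
grip_width: 0.098
grasp_force: 78.7
```

Emit:
step_arm(commands=[0,-0.0031,0.017,0,0,0,0,0,-0.0062,0.034,0,0,0,0,0,-0.0093,0.051,0,0,0,0,0,-0.0124,0.068,0,0,0,0,0,-0.0156,0.085,0,0,0,0,0,-0.0187,0.1017,0,0,0,0,0,-0.0187,0.1017,0,0,0,0,0,-0.0187,0.1017,-0.003,0,0,0,0,-0.0187,0.1017,-0.003,0,0,0,0,-0.0187,0.1017,-0.003,0,0,0])

```text
clock: 8.95
position: [0.5834, 0.1981, 0.0143]
ee_rot: [0.643, 0.766, 0.0, 0.0]
ft_force: [-1.5, -1.0, -0.5]
grip_width: 0.102
grasp_force: 79.0
```

Emit:
step_arm(commands=[26,0,0,0,0,0,0,26,0,0,0,0,0,0,26,0,0,0,0,0,0,26,0,0,0.05,0,0,0,26,0,0,0.12,0,0,0,26,0,0,0.16,0,0,0,0,0.008,-0.045,0.16,0,0,0,0,0.018,-0.1,0.16,0,0,0,0,0.0286,-0.156,0.16,0,0,0,0,0.0286,-0.156,0.16,0,0,0])

```text
clock: 10.2
position: [0.601, 0.1011, 0.1103]
ee_rot: [0.644, 0.765, -0.0, 0.001]
ft_force: [-0.0, 0.0, 0.7]
grip_width: 0.004
grasp_force: 0.0
```

```bash
python3 - <<'E'
from workcell import *
from h import *
o=get_obs();print(o['position'],o['grip_width'],o['ft_force'])
im=cv2.cvtColor(camera('wrist'),cv2.COLOR_RGB2BGR);cv2.imwrite('pics/w3.png',im)
p=camera_params('wrist');E=wristE(o,p)
h=np.radians(100.4);ax=np.array([np.cos(h),np.sin(h)])
for s in (-60,-80,0):print(s,w2px(np.append(np.array([.582,.196])+ax*(.0185+s/1e3),.034),p,E))
E
```

```text
[0.60095469 0.10107933 0.11033489] 0.00367020088689291 [-0.01298179  0.01057806  0.73216855]
-60 [308.93906411 148.79641832]
-80 [309.40574188 186.96790232]
0 [307.38239487  21.47007161]
```

View pics/w3.png

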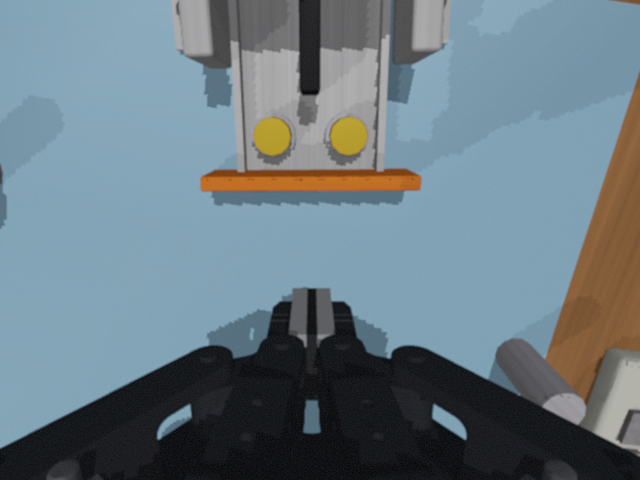

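The tray is straight and centred between the rails, with its plate at rows 170–190. The closed fingers are centred behind it, so I'll descend and push.

Emit:
step_arm(commands=[0,0,0,-0.09,0,0,0,0,0,0,-0.15,0,0,0,0,0,0,-0.164,0,0,0,0,0,0,-0.164,0,0,0,0,-0.0045,0.0246,-0.164,0,0,0,0,-0.008,0.044,-0.164,0,0,0,0,-0.011,0.062,-0.164,0,0,0,0,-0.0145,0.08,-0.164,0,0,0,0,-0.018,0.098,-0.164,0,0,0,0,-0.0199,0.1082,-0.164,0,0,0])

```text
clock: 11.5
position: [0.5881, 0.1708, 0.0117]
ee_rot: [0.642, 0.767, 0.0, -0.0]
ft_force: [0.6, -4.5, 3.5]
grip_width: -0.0
grasp_force: 2.4
```

Emit:
step_arm(commands=[0,-0.0006,0.0033,0,0,0,0,0,-0.0012,0.0066,0,0,0,0,0,-0.0018,0.0099,0,0,0,0,0,-0.0022,0.012,0,0,0,0,0,-0.0025,0.0135,0,0,0,0,0,-0.0027,0.015,0,0,0,0,0,-0.003,0.0165,0,0,0,0,0,-0.0032,0.0175,0,0,0,0,0,-0.0032,0.0175,0,0,0,0,0,-0.0032,0.0175,0,0,0])

```text
invalid input
```

Emit:
step_arm(commands=[0,-0.0006,0.0033,0,0,0,0,0,-0.0012,0.0066,0,0,0,0,0,-0.0018,0.0099,0,0,0,0,0,-0.0022,0.012,0,0,0,0,0,-0.0025,0.0135,0,0,0,0,0,-0.0027,0.015,0,0,0,0,0,-0.003,0.0165,0,0,0,0,0,-0.0032,0.0175,0,0,0,0,0,-0.0032,0.0175,0,0,0,0,0,-0.0032,0.0175,0,0,0,0])

```text
clock: 12.75
position: [0.5868, 0.1787, 0.0117]
ee_rot: [0.643, 0.766, -0.0, 0.001]
ft_force: [0.7, -7.6, 2.7]
grip_width: 0.006
grasp_force: 4.2
```

Emit:
step_arm(commands=[0,-0.0003,0.0015,0,0,0,0,0,-0.0006,0.003,0,0,0,0,0,-0.0009,0.0045,0,0,0,0,0,-0.0011,0.006,0,0,0,0,0,-0.0011,0.006,0,0,0,0,0,-0.0011,0.006,0,0,0,0,0,-0.0011,0.006,0,0,0,0,0,-0.0011,0.006,0,0,0,0,0,-0.0011,0.006,0,0,0,0,0,-0.0011,0.006,0,0,0,0])

```text
clock: 14.0
position: [0.5867, 0.1789, 0.0117]
ee_rot: [0.644, 0.765, -0.002, 0.002]
ft_force: [2.6, -16.2, 5.3]
grip_width: 0.0
grasp_force: 8.9
```

Emit:
step_arm(commands=[0,-0.0006,0.0035,0,0,0,0,0,-0.0009,0.005,0,0,0,0,0,-0.0009,0.005,0,0,0,0,0,-0.0009,0.005,0,0,0,0,0,0.002,-0.012,0,0,0,0,0,0.008,-0.045,0,0,0,0,0,0.014,-0.075,0.02,0,0,0,0,0.014,-0.075,0.1,0,0,0,0,0.014,-0.075,0.17,0,0,0,0,0.014,-0.075,0.17,0,0,0])

```text
clock: 15.25
position: [0.5966, 0.1389, 0.1184]
ee_rot: [0.642, 0.766, 0.003, 0.002]
ft_force: [-0.0, 0.1, -0.4]
grip_width: -0.0
grasp_force: 0.0
```

```bash
python3 - <<'E'
from workcell import *
from h import *
o=get_obs();print(o['position'],o['ft_force'])
im=cv2.cvtColor(camera('wrist'),cv2.COLOR_RGB2BGR)
t=cv2.cvtColor(camera('top'),cv2.COLOR_RGB2BGR);s=cv2.cvtColor(camera('scene'),cv2.COLOR_RGB2BGR)
cv2.imwrite('pics/t4.png',t);cv2.imwrite('pics/s4.png',s);cv2.imwrite('pics/w4f.png',im)
c=np.zeros((600,800,3),np.uint8)
c[:300,:800]=cv2.resize(im[0:150,120:520],None,fx=2,fy=2,interpolation=cv2.INTER_CUBIC)
c[300:600,:400]=cv2.resize(s[270:390,440:600],(400,300),interpolation=cv2.INTER_CUBIC)
c[300:600,400:]=cv2.resize(t[90:330,120:440],(400,300))
cv2.imwrite('pics/w4.png',c)
E
```

```text
[0.59664168 0.13888917 0.1184019 ] [-0.03569467  0.06130262 -0.43788445]
```

View pics/w4.png

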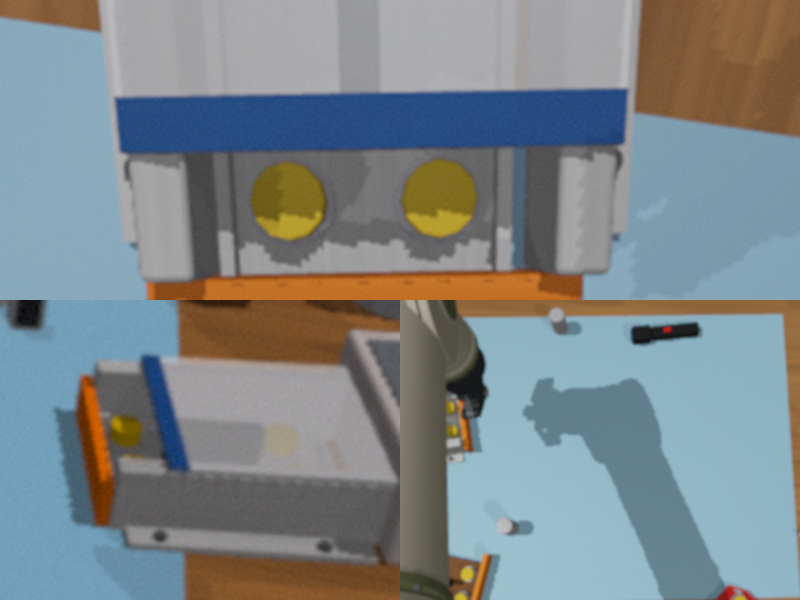

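```bash
python3 - <<'E'
import cv2,numpy as np
im=cv2.imread('pics/w4f.png');s=cv2.imread('pics/s4.png')
c=np.zeros((600,800,3),np.uint8)
c[:240]=cv2.resize(im[90:174,180:460],(800,240),interpolation=cv2.INTER_CUBIC)
c[240:600,:600]=cv2.resize(s[285:369,465:605],None,fx=4.285,fy=4.285,interpolation=cv2.INTER_CUBIC)[:360,:600]
cv2.imwrite('pics/z5.png',c)
E
```

```text
(no output)
```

View pics/z5.png

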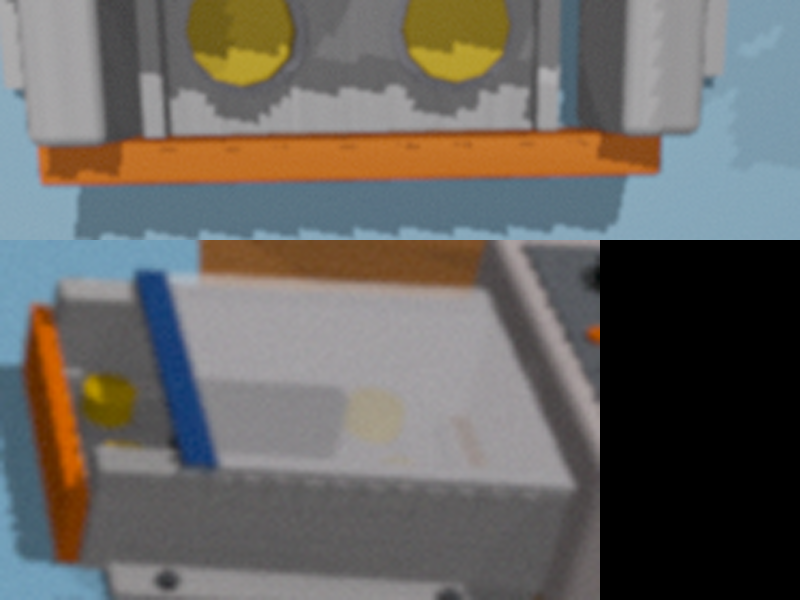

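```bash
python3 - <<'E'
from workcell import *
from h import *
o=get_obs();p=camera_params('wrist');E=wristE(o,p)
h=np.radians(100.4);ax=np.array([np.cos(h),np.sin(h)]);ay=np.array([-np.sin(h),np.cos(h)])
def D(u,v,z):
    q=px2w((180+u*.35,90+v*.35),z,p,E)[:2]-[.582,.196];return (q@ax*1e3).round(1),(q@ay*1e3).round(1)
print('rail ends',D(32,142,.05),D(100,142,.05),D(628,132,.05),D(692,132,.05))
print('plate outer top',D(42,184,.034),D(660,173,.034))
E
```

```text
rail ends (np.float64(2.3), np.float64(57.8)) (np.float64(2.3), np.float64(46.2)) (np.float64(3.4), np.float64(-43.7)) (np.float64(3.3), np.float64(-54.6))
plate outer top (np.float64(-6.0), np.float64(61.2)) (np.float64(-4.7), np.float64(-53.4))
```

The plate's outer face is 8.3 mm and 8.1 mm outside the two rail ends. With an 8 mm plate that means it is flush, and the tray is straight. The robot is clear.

```bash
python3 -c "
from workcell import *
print(hand_in())"
```

```text
the job is handed in; nothing more can be done
None
```

I turned the tray end for end and slid it into the dock. Its orange plate measures flush against the rail ends, and I handed the job in after about 15 s on the robot clock, with the arm clear of everything.

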